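Pack the retouching case

TASK

Pack the open retouching case: stand the red jar on the red felt and the blue jar on the blue felt, the ochre jar upright on the case floor midway between them in the same row, and lay the white mixing dish right way up and centred on top of the ochre jar. With all four packed and released and nothing standing above the rim, shut the clear lid fully. Leave the green jar where it stands.

Things in the scene. Friction and masses are not known exactly. Their poses are not given: they have to be found in the camera images.
- case: fixed open wooden case, outside 180 mm (its x) by 280 mm (its y) by 80 mm high; walls and floor 6 mm thick, so the inner floor is 6 mm above its origin. Origin at the centre of its underside. Its -x side faces the robot, turned by up to 20 degrees; the lid hinges on its +x rim. The row of felts and ochre jar runs along its y axis, within 6 mm of its x = 0.
- lid (a joint): clear flat lid, 180 x 280 x 6 mm, angle in rad: 0 shut on the rim, 1.57 upright; starts at 1.6 to 1.85. Hinge line parallel to the case's y, at x = +90 mm and 80 mm high in its frame. The lid stays where it is left; about 3 N near the free edge on its outer face (far side while open, top when shut) swings it shut. Packed contents clear it by 8 mm.
- lid_handle (a point): grip point of the small brass knob on the outer face of the lid, on its middle line 30 mm in from its free edge; the knob stands 35 mm out of the face (on the far side while the lid is open, on top when shut).
- red_jar: closed round pigment jar, all red, upright: 44 mm diameter up to 40 mm height, then a 41 mm diameter cap to 52 mm total height; about 90 g. Origin at the centre of its underside, z up its axis.
- blue_jar: closed round pigment jar, all blue, upright: 44 mm diameter up to 40 mm height, then a 41 mm diameter cap to 52 mm total height; about 90 g. Origin at the centre of its underside, z up its axis.
- ochre_jar: closed round pigment jar, all ochre yellow, upright: 44 mm diameter up to 40 mm height, then a 41 mm diameter cap to 52 mm total height; about 90 g. Origin at the centre of its underside, z up its axis.
- dish: white porcelain mixing dish, a low round disc with a flat top that bears a thin black ring: foot 36 mm diameter, widening above 6 mm height to a straight rim 50 mm in diameter that ends at 14 mm height; about 50 g. Origin at the centre of its underside, z up. It can be gripped across the rim from above.
- red_felt: round red felt disc, 52 mm diameter, 2 mm thick, fixed on the case floor near one end of the row. Origin at the centre of its underside.
- blue_felt: round blue felt disc, 52 mm diameter, 2 mm thick, fixed on the case floor near the other end of the row (the two ends are swapped at random, about 155 mm apart). Origin at the centre of its underside.
- green_jar: closed round pigment jar, all dark green, upright: 44 mm diameter up to 40 mm height, then a 41 mm diameter cap to 52 mm total height; about 90 g. Origin at the centre of its underside, z up its axis. Not part of the job: leave it.
Not all that is in view belongs to the job. What is shaped like the red_jar but pink is not meant.

How it is judged:
By the outcome, as a careful person would: the job done as asked, in the order asked, and still so for the second after the job is handed in, with the robot touching nothing.
It also fails if it takes over 131 s, if anything falls off the work surface, if the arm or the gripper's body presses on something with over 40 N, if the wrist force passes 120 N, or if a joint passes its speed limit or range.

ROBOT

A 7-joint arm with a two-finger parallel gripper is mounted at the origin on the work surface. World frame = base frame: x ahead of the robot, y to its left, z up, the work surface at z = 0. Lengths are in m, angles in degrees, forces in N, time in s.
With the tool pointing down it reaches from about 0.4 to 0.85 m from the base axis. Payload 4.5 kg.
Tool frame: the origin (TCP) lies at the very end of the fingers, on their centre line; the grasp point (between the pads) lies 19 mm behind it; z points along the fingers, y is the line along which they close (so a half turn about z gives the same grasp; the last joint's range is limited). The gripper opens to 85 mm and grips with 20 to 120 N. Pads are 22 mm wide; open, the fingers measure 114 mm over their backs; the gripper's body (76 mm by 85 mm) begins 54 mm behind the grasp point. The pads swing forward as they close: fully open they stand 13 mm farther back than shut.
Start: joints at [-70.944, 39.483, -11.15, 89.685, 9.013, 51.709, -12.324], TCP at [0.184, 0.597, 0.231] pointing down, gripper open.
Joint ranges: [-172.22, 172.22], [-26.19, 119.32], [-84.43, 86.54], [7.71, 146.69], [-57.33, 237.33], [2.42, 119.75], [-152.13, 152.13]. Speed limits (degrees/s): [147.25, 147.25, 180, 180, 180, 180, 180].

INTERFACE

Orientations are given as [roll, pitch, yaw] about the fixed x, y, z axes, in that order (R = Rz(yaw) Ry(pitch) Rx(roll)).
In Python, from bench import ctrl, vision gives the robot as it stands.
- The arm moves only by the tool arm_command, never from a script. Its argument "series" is a list of rows, each an object of numbers: "dx", "dy", "dz": the shift along the tool's x, y, z scaled (see below); "rx", "ry", "rz": the turn, a rotation vector about the tool's x, y, z scaled (see below). A call has 1 to 20 rows; each row shifts and turns the commanded pose from where the row before left it, along the tool's axes as they then stand; what a row does not reach is not made up. The controller multiplies each number of a shift by 500 mm and each number of a turn by 60 degrees. A row lasts 1/12 s, in which the tool goes at most 41.7 mm and 7.16 degrees, less where a joint would pass 70% of its speed; a pose out of reach is approached as far as the arm can. A call with a number of a shift or a turn outside -1 to 1 is refused whole. A call with a gripper value outside its range is refused whole. "claw" is the opening, from -1 (shut) to 1 (fully open), set as the call begins (left out, the last holds). The fingers move at their own pace and stop on an object; "force" is the grip in N (left out, the last holds). Time passes only in rows, so rows that do not move let the fingers close. It gives the time, the measured TCP pose, the force, the opening and the grip force at its end, in the units of the state.
- ctrl.get_state(): the state, without advancing time (a new reading comes with each control period).
- vision.capture(name): name is "scene" or "top" or "wrist"; returns (picture, depth): 420x560x3 uint8, red, green, blue; 420x560 float32, m along the optical axis (not along the pixel's ray), 0 where there is no reading.
- vision.camera_params(name): a dict with "camera_matrix" (3x3 intrinsics, pixels), "origin" and "orientation" of the camera in the world; the wrist camera has in their place "mount" (4x4, takes a point from camera to tool coordinates, whose origin is the TCP and whose axes are the flange's). Camera axes: x right, y down, z forward; pixel columns grow to the right and rows downward; lengths in m; the calibration is good to about 2 mm. A picture is of the moment at which its call begins: read the wrist's pose just before it. camera_params takes no time and is no camera call.
- ctrl.sign_off(): hands the job in; it is judged then, once.
The state is a dict: "clock": time; "joint_pos": joint angles; "joint_vel": joint speeds; "joint_efforts": joint torques, N m; "ee_pos": TCP position; "eef_rot": TCP orientation; "force": force on the tool from outside, world axes, zero at the start; "ft_torque": the same for the moment, N m; "grip_width": finger opening in m; "grip_force": force on a finger pad.
Only numpy, scipy, OpenCV 4.12 (cv2) and the standard library are available. Lean on these libraries where they do the work, as an engineer would, in place of code of your own. Each camera call takes 0.05 s, during which the arm holds its last target. There are 200 camera calls.

## Working session

There is one attempt and no reset: what is moved stays moved. The work goes in short steps, Python scripts to look and compute and a tool call to move; the robot and the scene stay as the last step left them, time stands still between calls to the robot, and variables do not carry over. Pictures are saved under pics/ and viewed, at most 14 in all, crops included, and the job is handed in when it is done.

Besides the shell and the picture viewer there is one more tool, called after "Call:" as name(argument=value, ...) on one line, values as JSON. arm_command: Moves the arm, as the interface text tells. Its arguments: {"type":"object","properties":{"series":{"type":"array","items":{"type":"object","properties":{"dx":{"type":"number","minimum":-1,"maximum":1},"dy":{"type":"number","minimum":-1,"maximum":1},"dz":{"type":"number","minimum":-1,"maximum":1},"rx":{"type":"number","minimum":-1,"maximum":1},"ry":{"type":"number","minimum":-1,"maximum":1},"rz":{"type":"number","minimum":-1,"maximum":1}}}},"claw":{"type":"number"},"force":{"type":"number"}},"required":["series"]}

```bash
ls; mkdir -p pics; cat > h.py <<'E'
import numpy as np, cv2
from bench import ctrl, vision
from scipy.spatial.transform import Rotation as R
def snap(n,f=None):
    s=ctrl.get_state(); im,d=vision.capture(n)
    if f: cv2.imwrite('pics/'+f,im[:,:,::-1])
    return s,im,d
E
python3 - <<'E'
from h import *
np.set_printoptions(precision=4,suppress=True)
s,a,d=snap('scene','s0.png'); s,b,e=snap('top','t0.png'); np.savez('v0.npz',a=a,b=b,d=d,e=e)
for n in('scene','top','wrist'): print(n,vision.camera_params(n))
print(s)
E
```

```text
pics
scene {'camera_matrix': array([[458.0883,   0.    , 285.1392],
       [  0.    , 458.0883, 201.7249],
       [  0.    ,   0.    ,   1.    ]]), 'origin': array([0.7436, 0.4501, 0.9167]), 'orientation': array([-151.1496,    0.4131,  148.2835])}
top {'camera_matrix': array([[529.5521,   0.    , 270.8987],
       [  0.    , 529.5521, 203.3995],
       [  0.    ,   0.    ,   1.    ]]), 'origin': array([0.4457, 0.0603, 1.1612]), 'orientation': array([-176.5   ,    0.7331,  -89.4318])}
wrist {'camera_matrix': array([[335.11  ,   0.    , 278.639 ],
       [  0.    , 335.11  , 205.7045],
       [  0.    ,   0.    ,   1.    ]]), 'mount': array([[ 0.0004, -0.9505, -0.3107,  0.0804],
       [ 1.    ,  0.0001,  0.001 , -0.0002],
       [-0.0009, -0.3107,  0.9505, -0.144 ],
       [ 0.    ,  0.    ,  0.    ,  1.    ]])}
{'clock': 0.05, 'joint_pos': array([-70.9415,  39.5331, -11.1466,  89.7454,   9.0126,  51.7095,
       -12.3251]), 'joint_vel': array([-0.0487, -0.083 ,  0.0504, -0.0739,  0.1049,  0.034 ,  0.0736]), 'joint_efforts': array([ -0.0026, -54.1124,  -1.2727, -15.9186,   0.0095,   0.0041,
        -0.    ]), 'ee_pos': array([0.1838, 0.5967, 0.2305]), 'eef_rot': array([-179.8942,    0.0066,  162.8836]), 'force': array([-0.5947,  0.3247, -0.529 ]), 'ft_torque': array([0.0052, 0.0331, 0.0128]), 'grip_force': 0.0, 'grip_width': 0.08540750342737603}
```

View pics/s0.png

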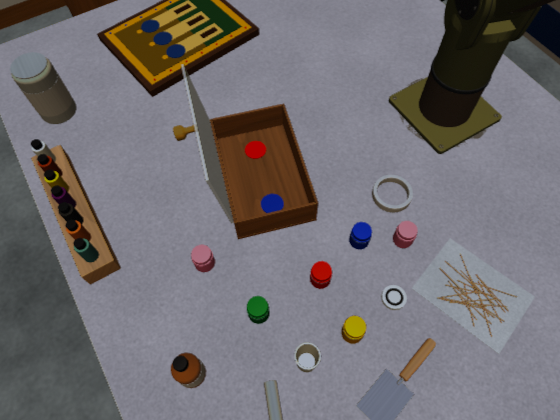

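View pics/t0.png

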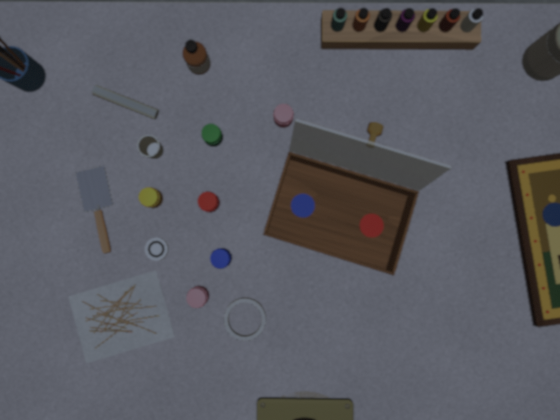

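The scene view shows red (321,273), blue (361,235), ochre (354,328), green (258,309), two pink jars at (405,234) and (203,257), and the dish with its black ring at (395,297). In the case (about 260,175), red felt is at (255,150) and blue at (272,203), with the knob at (183,132).

The top view shows red (208,202), blue (220,258), ochre (150,197), dish (155,249) and felts blue (303,206), red (372,226).

Candidates:
- **Red:** (321,273), saturated red. The ones at (405,234) and (203,257) are pink.
- **Dish:** (395,297), a disc with a black ring. (307,357) is a cup and (392,192) a hollow ring.

```bash
cat >> h.py <<'E'
def cam(n,s=None):
    p=vision.camera_params(n)
    if n=='wrist':
        T=np.eye(4);T[:3,:3]=R.from_euler('xyz',s['eef_rot'],degrees=True).as_matrix();T[:3,3]=s['ee_pos'];T=T@p['mount']
    else:
        T=np.eye(4);T[:3,:3]=R.from_euler('xyz',p['orientation'],degrees=True).as_matrix();T[:3,3]=p['origin']
    return p['camera_matrix'],T
def cloud(n,d,s=None):
    K,T=cam(n,s); v,u=np.mgrid[:d.shape[0],:d.shape[1]]
    P=np.stack([(u-K[0,2])/K[0,0]*d,(v-K[1,2])/K[1,1]*d,d],-1)
    return P@T[:3,:3].T+T[:3,3]
def ray(n,uv,z,s=None):
    K,T=cam(n,s); r=T[:3,:3]@np.array([(uv[0]-K[0,2])/K[0,0],(uv[1]-K[1,2])/K[1,1],1]); o=T[:3,3]
    return o+r*(z-o[2])/r[2]
def tri(n1,a,n2,b,s1=None,s2=None):
    A=[];B=[]
    for n,uv,s in((n1,a,s1),(n2,b,s2)):
        K,T=cam(n,s); r=T[:3,:3]@np.array([(uv[0]-K[0,2])/K[0,0],(uv[1]-K[1,2])/K[1,1],1]); r/=np.linalg.norm(r)
        M=np.eye(3)-np.outer(r,r); A.append(M);B.append(M@T[:3,3])
    p=np.linalg.lstsq(np.vstack(A),np.hstack(B),rcond=None)[0]
    return p
HSV={'red':[((0,200,60),(4,255,255)),((176,200,60),(180,255,255))],'blue':[((112,170,50),(128,255,255))],'ochre':[((22,180,70),(30,255,255))],'green':[((55,150,30),(75,255,255))]}
def blobs(im,c,amin=60):
    h=cv2.cvtColor(im,cv2.COLOR_RGB2HSV); m=sum(cv2.inRange(h,*r) for r in HSV[c])
    m=cv2.morphologyEx(m,cv2.MORPH_OPEN,np.ones((3,3),np.uint8))
    n,l,st,ce=cv2.connectedComponentsWithStats(m)
    return [(st[i,4],ce[i],l==i) for i in range(1,n) if st[i,4]>amin]
E
python3 - <<'E'
from h import *
np.set_printoptions(precision=4,suppress=True)
v=np.load('v0.npz')
C={}
for n,im,d in(('scene',v['a'],v['d']),('top',v['b'],v['e'])):
    P=cloud(n,d); C[n]=P
    for c in HSV:
        for a,ce,m in blobs(im,c):
            Q=P[m&(d>0)]; zt=np.percentile(Q[:,2],90)
            t=Q[abs(Q[:,2]-zt)<.004]
            (cx,cy),r=cv2.minEnclosingCircle(t[:,:2].astype(np.float32))
            print(n,c,a,ce,'z',zt,np.median(t[:,2]),'c',cx,cy,r,'mean',t[:,:2].mean(0))
    # case rim
    Q=P[(abs(P[...,2]-.08)<.006)&(P[...,0]>.3)&(P[...,0]<.8)&(P[...,1]>-.35)&(P[...,1]<.15)]
    print(n,'rim',len(Q),cv2.minAreaRect(Q[:,:2].astype(np.float32)))
for n,im,uv in(('scene',v['a'],(395,297)),('top',v['b'],(155,249))):
    P=C[n];vv,uu=np.mgrid[:420,:560]; g=im.min(-1)
    m=((vv-uv[1])**2+(uu-uv[0])**2<20**2)&(P[...,2]>.007)&(P[...,2]<.03)
    Q=P[m];print(n,'dish',len(Q),np.median(Q[:,2]),cv2.minEnclosingCircle(Q[:,:2].astype(np.float32)),Q.mean(0))
a=cv2.resize(v['a'][215:350,300:430],None,fx=4,fy=4,interpolation=cv2.INTER_CUBIC)
cv2.imwrite('pics/c1.png',a[:,:,::-1])
E
```

```text
scene red 302 [254.9735 149.3079] z 0.010189203431953175 0.008272208154000205 c 0.470813125371933 -0.14127802848815918 0.026945609599351883 mean [ 0.4716 -0.1413]
scene red 399 [320.6742 273.9173] z 0.053622045437802184 0.052053139828178274 c 0.5195714831352234 0.21295276284217834 0.01960001513361931 mean [0.5198 0.2122]
scene blue 318 [271.6321 202.6824] z 0.010340339340433059 0.00836641435818597 c 0.5137097239494324 0.00822034478187561 0.02529091387987137 mean [0.513  0.0068]
scene blue 302 [361.457  231.7119] z 0.053972122414012544 0.052235719364865485 c 0.3983422517776489 0.18383729457855225 0.020252102985978127 mean [0.3992 0.1839]
scene ochre 376 [354.4495 326.5053] z 0.05387874836205593 0.05207952999512505 c 0.5272547602653503 0.3368663191795349 0.019847990944981575 mean [0.5273 0.3368]
scene green 775 [214.1935  17.8581] z 0.028328800002734633 0.026525182805554492 c 0.3731200397014618 -0.592474102973938 0.0986819788813591 mean [ 0.3481 -0.5878]
scene green 383 [257.1775 307.5718] z 0.053620839519928146 0.05213087699033425 c 0.6636590957641602 0.20693525671958923 0.019963286817073822 mean [0.6641 0.2075]
scene rim 1163 ((0.4944327473640442, -0.06667239964008331), (0.28325355052948, 0.18135565519332886), 73.04786682128906)
top rim 1426 ((0.4949277937412262, -0.06766490638256073), (0.2808462977409363, 0.18184927105903625), 73.25199127197266)
scene dish 491 0.014118996768004877 ((0.41573405265808105, 0.3252217769622803), 0.025304554030299187) [0.4167 0.3256 0.014 ]
top dish 419 0.013868146206967191 ((0.40947800874710083, 0.3241579234600067), 0.030213775113224983) [0.415  0.3241 0.0138]
```

View pics/c1.png

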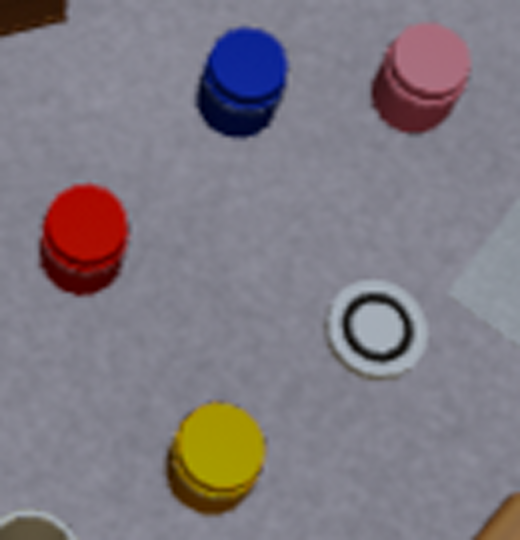

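The crop confirms it: red jar (80,235), blue (240,80) and ochre (215,460). The dish with its black ring at (377,327) is ring side up, and the pink jar at (415,80) is excluded. Next I'll measure the top view and the lid, then plan the first move.

```bash
cat >> h.py <<'E'
def go(t,rows_mm=35,yaw=None):
    "shift from the measured pose to world point t, per-row numbers"
    s=ctrl.get_state(); q=R.from_euler('xyz',s['eef_rot'],degrees=True)
    d=q.inv().apply(np.array(t)-s['ee_pos']); n=max(1,int(np.ceil(np.linalg.norm(d)*1000/rows_mm)))
    print('at',s['ee_pos'].round(4),s['eef_rot'].round(2),'->',np.round(t,4),'rows',n,'each',(d/.5/n).round(4),'total',(d/.5).round(4))
E
python3 - <<'E'
from h import *
np.set_printoptions(precision=4,suppress=True)
v=np.load('v0.npz')
P={'scene':cloud('scene',v['d']),'top':cloud('top',v['e'])}
for nm,c in dict(red=(.5197,.2126),blue=(.3987,.1838),ochre=(.5273,.3368),green=(.6636,.207)).items():
  for n in P:
    p=P[n]; Q=p[(np.hypot(p[...,0]-c[0],p[...,1]-c[1])<.035)&(p[...,2]>.046)&(p[...,2]<.06)]
    print(nm,n,len(Q),np.median(Q[:,2]),cv2.minEnclosingCircle(Q[:,:2].astype(np.float32)),Q.mean(0))
h=cv2.cvtColor(v['b'],cv2.COLOR_RGB2HSV)
for nm,u in(('red',(372,226)),('blue',(303,206))):
    vv,uu=np.mgrid[:420,:560]; p=P['top']; hh=h[...,0]
    m=((vv-u[1])**2+(uu-u[0])**2<400)&(h[...,1]>130)&((hh<5)|(hh>174) if nm=='red' else (hh>105)&(hh<135))
    ct=[uu[m].mean(),vv[m].mean()]; print(nm,m.sum(),ct,ray('top',ct,.008),np.median(p[m][:,2]))
yaw=np.deg2rad(-16.85); ex=np.array([np.cos(yaw),np.sin(yaw)]); ey=np.array([-ex[1],ex[0]]); c=np.array([.4947,-.0672])
for n in P:
    p=P[n]; L=np.stack([(p[...,:2]-c)@ex,(p[...,:2]-c)@ey,p[...,2]],-1)
    Q=L[(abs(L[...,1])<.15)&(L[...,0]>.06)&(L[...,0]<.2)&(L[...,2]>.1)&(L[...,2]<.33)]
    print(n,'lid',len(Q))
    if len(Q)>30:
        a=np.polyfit(Q[:,2],Q[:,0],1); print(a,'angle',np.pi/2+np.arctan(a[0]),Q.max(0),Q.min(0), np.std(Q[:,0]-np.polyval(a,Q[:,2])))
        for z in (.12,.16,.2,.24): 
            q=Q[abs(Q[:,2]-z)<.01]; print(z,len(q),q.mean(0) if len(q) else '', np.percentile(q[:,0],[2,50,98]) if len(q) else '')
go([.5197,.2126,.12])
E
```

```text
red scene 321 0.051871181186308624 ((0.5178832411766052, 0.21174566447734833), 0.020535077899694443) [0.5189 0.2124 0.0518]
red top 295 0.051632185911018924 ((0.5176929235458374, 0.21127544343471527), 0.020470337942242622) [0.5176 0.2109 0.0516]
blue scene 284 0.0518465777898261 ((0.39784249663352966, 0.18325133621692657), 0.020988188683986664) [0.3987 0.1842 0.0518]
blue top 298 0.051614972776346524 ((0.39769771695137024, 0.18309929966926575), 0.02046722173690796) [0.3976 0.1826 0.0518]
ochre scene 378 0.051916604679335954 ((0.5260747671127319, 0.33646702766418457), 0.020715301856398582) [0.527  0.3371 0.0519]
ochre top 295 0.05166294424094109 ((0.5257376432418823, 0.3360731601715088), 0.020664021372795105) [0.5255 0.3356 0.0516]
green scene 355 0.05201580751235957 ((0.6633791327476501, 0.20658186078071594), 0.020588470622897148) [0.6636 0.2071 0.0518]
green top 288 0.051374012187955787 ((0.6620563864707947, 0.20589041709899902), 0.02021935023367405) [0.662  0.2057 0.0515]
red 447 [np.float64(371.21700223713646), np.float64(225.1006711409396)] [ 0.4709 -0.1425  0.008 ] 0.00777622528
[... 271 characters left out ...]
0206 0.1203] [0.0931 0.0947 0.0985]
0.16 187 [0.1003 0.0178 0.1602] [0.0986 0.1002 0.1039]
0.2 214 [0.1058 0.0205 0.2004] [0.1041 0.1056 0.1096]
0.24 381 [0.1238 0.0145 0.238 ] [0.1097 0.1121 0.1575]
top lid 4893
[0.1712 0.0737] angle 1.7403896202303293 [0.1591 0.1402 0.2631] [ 0.0911 -0.1391  0.1001] 0.007371037694785901
0.12 429 [ 0.0949 -0.0013  0.1203] [0.0931 0.0949 0.097 ]
0.16 491 [ 0.1004 -0.0011  0.1601] [0.0984 0.1004 0.1024]
0.2 552 [0.1059 0.0013 0.2003] [0.104  0.1059 0.1078]
0.24 812 [ 0.1186 -0.0002  0.239 ] [0.1096 0.1118 0.1564]
at [0.1839 0.5967 0.2306] [-179.9     0.01  162.88] -> [0.5197 0.2126 0.12  ] rows 15 each [-0.0579 -0.0357  0.0148] total [-0.868  -0.5362  0.2221]
```

Call:
arm_command(series=[{"dx":-0.0577,"dy":-0.0359,"dz":0.0148},{"dx":-0.0577,"dy":-0.0359,"dz":0.0148},{"dx":-0.0577,"dy":-0.0359,"dz":0.0148},{"dx":-0.0577,"dy":-0.0359,"dz":0.0148},{"dx":-0.0577,"dy":-0.0359,"dz":0.0148},{"dx":-0.0577,"dy":-0.0359,"dz":0.0148},{"dx":-0.0577,"dy":-0.0359,"dz":0.0148},{"dx":-0.0577,"dy":-0.0359,"dz":0.0148},{"dx":-0.0577,"dy":-0.0359,"dz":0.0148},{"dx":-0.0577,"dy":-0.0359,"dz":0.0148},{"dx":-0.0577,"dy":-0.0359,"dz":0.0148},{"dx":-0.0577,"dy":-0.0359,"dz":0.0148},{"dx":-0.0577,"dy":-0.0359,"dz":0.0148},{"dx":-0.0577,"dy":-0.0359,"dz":0.0148},{"dx":-0.0577,"dy":-0.0359,"dz":0.0148},{},{},{}], claw=1, force=40)

```text
schema error: expected keys dx, dy, dz, rx, ry, rz
```

```bash
python3 - <<'E'
from h import *
go([.5183,.2116,.014])
s,im,d=snap('wrist','w1.png')
p=cloud('wrist',d,s)
Q=p[(np.hypot(p[...,0]-.518,p[...,1]-.2116)<.035)&(p[...,2]>.046)&(p[...,2]<.06)]
print(len(Q),cv2.minEnclosingCircle(Q[:,:2].astype(np.float32)),np.median(Q[:,2]))
E
```

```text
at [0.1839 0.5967 0.2306] [-1.7990e+02  1.0000e-02  1.6288e+02] -> [0.5183 0.2116 0.014 ] rows 16 each [-0.0541 -0.0337  0.0271] total [-0.8658 -0.5385  0.4341]
0 ((0.0, 0.0), 0.0) nan
  return _methods._mean(a, axis=axis, dtype=dtype,
  ret = ret.dtype.type(ret / rcount)
```

Call:
arm_command(series=[{"dx":-0.0666,"dy":-0.0414,"dz":0.0171,"rx":0,"ry":0,"rz":0},{"dx":-0.0666,"dy":-0.0414,"dz":0.0171,"rx":0,"ry":0,"rz":0},{"dx":-0.0666,"dy":-0.0414,"dz":0.0171,"rx":0,"ry":0,"rz":0},{"dx":-0.0666,"dy":-0.0414,"dz":0.0171,"rx":0,"ry":0,"rz":0},{"dx":-0.0666,"dy":-0.0414,"dz":0.0171,"rx":0,"ry":0,"rz":0},{"dx":-0.0666,"dy":-0.0414,"dz":0.0171,"rx":0,"ry":0,"rz":0},{"dx":-0.0666,"dy":-0.0414,"dz":0.0171,"rx":0,"ry":0,"rz":0},{"dx":-0.0666,"dy":-0.0414,"dz":0.0171,"rx":0,"ry":0,"rz":0},{"dx":-0.0666,"dy":-0.0414,"dz":0.0171,"rx":0,"ry":0,"rz":0},{"dx":-0.0666,"dy":-0.0414,"dz":0.0171,"rx":0,"ry":0,"rz":0},{"dx":-0.0666,"dy":-0.0414,"dz":0.0171,"rx":0,"ry":0,"rz":0},{"dx":-0.0666,"dy":-0.0414,"dz":0.0171,"rx":0,"ry":0,"rz":0},{"dx":-0.0666,"dy":-0.0414,"dz":0.0171,"rx":0,"ry":0,"rz":0},{"dx":0,"dy":0,"dz":0,"rx":0,"ry":0,"rz":0},{"dx":0,"dy":0,"dz":0,"rx":0,"ry":0,"rz":0},{"dx":0,"dy":0,"dz":0,"rx":0,"ry":0,"rz":0}], claw=1, force=40)

```text
clock: 1.48
ee_pos: [0.5181, 0.2131, 0.1199]
eef_rot: [180.0, -0.1, 162.9]
force: [-0.2, 0.7, 0.1]
grip_width: 0.0855
grip_force: 0.0
```

```bash
python3 - <<'E'
from h import *
go([.5183,.2116,.014])
s,im,d=snap('wrist','w2.png')
p=cloud('wrist',d,s)
Q=p[(np.hypot(p[...,0]-.518,p[...,1]-.2116)<.035)&(p[...,2]>.046)&(p[...,2]<.06)]
print(len(Q),cv2.minEnclosingCircle(Q[:,:2].astype(np.float32)),np.median(Q[:,2]))
E
```

```text
at [0.5181 0.2131 0.1199] [ 1.7997e+02 -5.0000e-02  1.6286e+02] -> [0.5183 0.2116 0.014 ] rows 4 each [-0.0004 -0.0007  0.053 ] total [-0.0014 -0.0028  0.2118]
2727 ((0.5192400217056274, 0.21116912364959717), 0.020729226991534233) 0.05326689901148432
```

Call:
arm_command(series=[{"dx":-0.0005,"dy":-0.0007,"dz":0.053,"rx":0,"ry":0,"rz":0},{"dx":-0.0005,"dy":-0.0007,"dz":0.053,"rx":0,"ry":0,"rz":0},{"dx":-0.0005,"dy":-0.0007,"dz":0.053,"rx":0,"ry":0,"rz":0},{"dx":-0.0005,"dy":-0.0007,"dz":0.053,"rx":0,"ry":0,"rz":0},{"dx":0,"dy":0,"dz":0,"rx":0,"ry":0,"rz":0},{"dx":0,"dy":0,"dz":0,"rx":0,"ry":0,"rz":0}])

```text
clock: 2.03
ee_pos: [0.5174, 0.2125, 0.0137]
eef_rot: [-179.9, -0.1, 163.0]
force: [0.3, -0.6, 0.6]
grip_width: 0.0854
grip_force: 0.0
```

Call:
arm_command(series=[{"dx":0,"dy":0,"dz":0,"rx":0,"ry":0,"rz":0},{"dx":0,"dy":0,"dz":0,"rx":0,"ry":0,"rz":0},{"dx":0,"dy":0,"dz":0,"rx":0,"ry":0,"rz":0},{"dx":0,"dy":0,"dz":0,"rx":0,"ry":0,"rz":0},{"dx":0,"dy":0,"dz":0,"rx":0,"ry":0,"rz":0},{"dx":0,"dy":0,"dz":0,"rx":0,"ry":0,"rz":0},{"dx":0,"dy":0,"dz":0,"rx":0,"ry":0,"rz":0},{"dx":0,"dy":0,"dz":0,"rx":0,"ry":0,"rz":0}], claw=-1, force=40)

```text
clock: 2.7
ee_pos: [0.5198, 0.2116, 0.0158]
eef_rot: [179.9, 0.1, 162.9]
force: [-0.8, 0.3, 7.3]
grip_width: 0.0428
grip_force: 39.9
```

```bash
python3 - <<'E'
from h import *
s=ctrl.get_state(); print(s['grip_width'],s['grip_force'],s['force'].round(1))
q=s['ee_pos'].copy(); go(q+[0,0,.145])
s2=dict(s); 
import h
st=dict(s); st['ee_pos']=q+[0,0,.145]; h.ctrl=type('c',(),{'get_state':staticmethod(lambda:st)})
go([.4709,-.1418,.16],40)
E
```

```text
0.042849138658637764 39.87946808338165 [-0.8  0.3  7.3]
at [0.5198 0.2116 0.0158] [1.7989e+02 1.0000e-01 1.6288e+02] -> [0.5198 0.2116 0.1608] rows 5 each [-0.0001  0.0001 -0.058 ] total [-0.0005  0.0005 -0.29  ]
at [0.5198 0.2116 0.1608] [1.7989e+02 1.0000e-01 1.6288e+02] -> [ 0.4709 -0.1418  0.16  ] rows 9 each [-0.0127 -0.0783  0.0001] total [-1.146e-01 -7.043e-01  5.000e-04]
```

Call:
arm_command(series=[{"dx":0,"dy":0,"dz":-0.058,"rx":0,"ry":0,"rz":0},{"dx":0,"dy":0,"dz":-0.058,"rx":0,"ry":0,"rz":0},{"dx":0,"dy":0,"dz":-0.058,"rx":0,"ry":0,"rz":0},{"dx":0,"dy":0,"dz":-0.058,"rx":0,"ry":0,"rz":0},{"dx":0,"dy":0,"dz":-0.058,"rx":0,"ry":0,"rz":0},{"dx":-0.0115,"dy":-0.0704,"dz":0,"rx":0,"ry":0,"rz":0},{"dx":-0.0115,"dy":-0.0704,"dz":0,"rx":0,"ry":0,"rz":0},{"dx":-0.0115,"dy":-0.0704,"dz":0,"rx":0,"ry":0,"rz":0},{"dx":-0.0115,"dy":-0.0704,"dz":0,"rx":0,"ry":0,"rz":0},{"dx":-0.0115,"dy":-0.0704,"dz":0,"rx":0,"ry":0,"rz":0},{"dx":-0.0115,"dy":-0.0704,"dz":0,"rx":0,"ry":0,"rz":0},{"dx":-0.0115,"dy":-0.0704,"dz":0,"rx":0,"ry":0,"rz":0},{"dx":-0.0115,"dy":-0.0704,"dz":0,"rx":0,"ry":0,"rz":0},{"dx":-0.0115,"dy":-0.0704,"dz":0,"rx":0,"ry":0,"rz":0},{"dx":-0.0115,"dy":-0.0704,"dz":0,"rx":0,"ry":0,"rz":0},{"dx":0,"dy":0,"dz":0,"rx":0,"ry":0,"rz":0},{"dx":0,"dy":0,"dz":0,"rx":0,"ry":0,"rz":0}])

```text
clock: 4.12
ee_pos: [0.4695, -0.1454, 0.1596]
eef_rot: [-179.9, 0.0, 162.5]
force: [0.3, 0.6, -0.7]
grip_width: 0.043
grip_force: 41.4
```

```bash
python3 - <<'E'
from h import *
S=[]
for i in range(3): s,im,d=snap('wrist','w3.png'); S.append(s['ee_pos'])
print(np.round(S,4)); print(s['grip_width'],s['force'])
go([.4709,-.1418,.027])
p=cloud('wrist',d,s)
for a,ce,m in blobs(im,'red'):
    q=p[m&(d>0)]; print(a,ce,np.median(q,0),q.max(0),q.min(0))
E
```

```text
[[ 0.4695 -0.1454  0.1596]
 [ 0.4703 -0.1429  0.1596]
 [ 0.4707 -0.1415  0.1596]]
0.04282311110358368 [-0.02935588  0.07794302 -1.60335682]
at [ 0.4708 -0.1408  0.1596] [1.7993e+02 4.0000e-02 1.6300e+02] -> [ 0.4709 -0.1418  0.027 ] rows 4 each [-0.0001 -0.0006  0.0663] total [-0.0006 -0.0022  0.2651]
1306 [276.2856049  200.06814701] [ 0.48080791 -0.14777018  0.00931664] [ 0.49830756 -0.11885618  0.01153344] [ 0.45540229 -0.16718732  0.00709151]
1925 [278.04935065 239.79792208] [ 0.45098352 -0.13534587  0.16499187] [ 0.46678905 -0.12014427  0.17897025] [ 0.44825229 -0.15817046  0.14751217]
9322 [278.63570049 307.47736537] [ 0.46546314 -0.14014128  0.19687601] [ 0.49090678 -0.12026012  0.19898999] [ 0.44862012 -0.16466653  0.18260807]
```

View pics/w3.png

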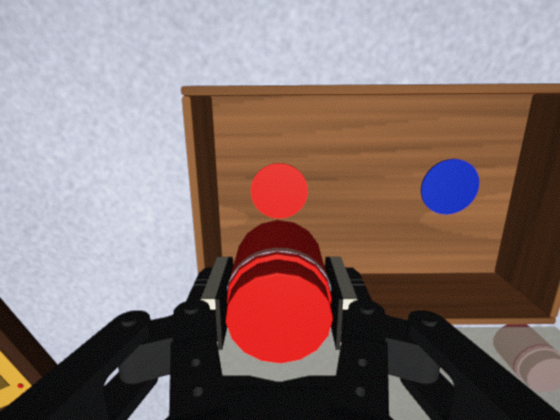

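The held red jar (280,305) hangs upright and lines up with the red felt (279,190). The lid is visible below. Lowering.

Call:
arm_command(series=[{"dx":0,"dy":-0.0006,"dz":0.06,"rx":0,"ry":0,"rz":0},{"dx":0,"dy":-0.0006,"dz":0.06,"rx":0,"ry":0,"rz":0},{"dx":0,"dy":-0.0004,"dz":0.06,"rx":0,"ry":0,"rz":0},{"dx":0,"dy":0,"dz":0.05,"rx":0,"ry":0,"rz":0},{"dx":0,"dy":0,"dz":0.03,"rx":0,"ry":0,"rz":0},{"dx":0,"dy":0,"dz":0.01,"rx":0,"ry":0,"rz":0},{"dx":0,"dy":0,"dz":0,"rx":0,"ry":0,"rz":0},{"dx":0,"dy":0,"dz":0,"rx":0,"ry":0,"rz":0},{"dx":0,"dy":0,"dz":0,"rx":0,"ry":0,"rz":0}])

```text
clock: 5.02
ee_pos: [0.471, -0.1416, 0.0246]
eef_rot: [179.9, 0.1, 163.0]
force: [0.1, -0.6, -1.5]
grip_width: 0.043
grip_force: 41.6
```

Call:
arm_command(series=[{"dx":0,"dy":0,"dz":0.003,"rx":0,"ry":0,"rz":0},{"dx":0,"dy":0,"dz":0,"rx":0,"ry":0,"rz":0},{"dx":0,"dy":0,"dz":0,"rx":0,"ry":0,"rz":0}])

```text
clock: 5.27
ee_pos: [0.471, -0.142, 0.0238]
eef_rot: [179.9, 0.1, 163.0]
force: [-1.3, 2.0, 11.4]
grip_width: 0.0426
grip_force: 42.6
```

Call:
arm_command(series=[{"dx":0,"dy":0,"dz":-0.001,"rx":0,"ry":0,"rz":0},{"dx":0,"dy":0,"dz":0,"rx":0,"ry":0,"rz":0},{"dx":0,"dy":0,"dz":0,"rx":0,"ry":0,"rz":0},{"dx":0,"dy":0,"dz":0,"rx":0,"ry":0,"rz":0},{"dx":0,"dy":0,"dz":0,"rx":0,"ry":0,"rz":0},{"dx":0,"dy":0,"dz":-0.02,"rx":0,"ry":0,"rz":0},{"dx":0,"dy":0,"dz":-0.05,"rx":0,"ry":0,"rz":0},{"dx":0,"dy":0,"dz":-0.06,"rx":0,"ry":0,"rz":0},{"dx":0,"dy":0,"dz":-0.07,"rx":0,"ry":0,"rz":0},{"dx":0,"dy":0,"dz":-0.07,"rx":0,"ry":0,"rz":0},{"dx":0,"dy":0,"dz":0,"rx":0,"ry":0,"rz":0},{"dx":0,"dy":0,"dz":0,"rx":0,"ry":0,"rz":0},{"dx":0,"dy":0,"dz":0,"rx":0,"ry":0,"rz":0}], claw=0.4)

```text
clock: 6.35
ee_pos: [0.4699, -0.1431, 0.1581]
eef_rot: [-180.0, 0.0, 162.9]
force: [-0.4, 1.2, 0.4]
grip_width: 0.0596
grip_force: 0.0
```

```bash
cat >> h.py <<'E'
def circ(p,c,zl,zh,r=.035):
    Q=p[(np.hypot(p[...,0]-c[0],p[...,1]-c[1])<r)&(p[...,2]>zl)&(p[...,2]<zh)].astype(np.float32)
    if len(Q)<10: return None
    (x,y),r=cv2.minEnclosingCircle(np.ascontiguousarray(Q[:,:2])); return len(Q),round(x,4),round(y,4),round(r,4),np.median(Q,0).round(4)
E
python3 - <<'E'
from h import *
s,im,d=snap('wrist','w4.png'); p=cloud('wrist',d,s)
print('placed',circ(p,(.4709,-.1418),.054,.066))
go([.3978,.1832,s['ee_pos'][2]],40)
E
```

```text
placed (2172, 0.4705, -0.1418, 0.0204, array([ 0.4694, -0.1414,  0.0612], dtype=float32))
at [ 0.4694 -0.1429  0.1575] [-1.7998e+02 -9.0000e-02  1.6289e+02] -> [0.3978 0.1832 0.1581] rows 9 each [ 0.0365  0.0646 -0.0001] total [ 0.3288  0.5812 -0.001 ]
```

Call:
arm_command(series=[{"dx":0.0365,"dy":0.0646,"dz":0,"rx":0,"ry":0,"rz":0},{"dx":0.0365,"dy":0.0646,"dz":0,"rx":0,"ry":0,"rz":0},{"dx":0.0365,"dy":0.0646,"dz":0,"rx":0,"ry":0,"rz":0},{"dx":0.0365,"dy":0.0646,"dz":0,"rx":0,"ry":0,"rz":0},{"dx":0.0365,"dy":0.0646,"dz":0,"rx":0,"ry":0,"rz":0},{"dx":0.0365,"dy":0.0646,"dz":0,"rx":0,"ry":0,"rz":0},{"dx":0.0365,"dy":0.0646,"dz":0,"rx":0,"ry":0,"rz":0},{"dx":0.0365,"dy":0.0646,"dz":0,"rx":0,"ry":0,"rz":0},{"dx":0.0365,"dy":0.0646,"dz":0,"rx":0,"ry":0,"rz":0},{"dx":0,"dy":0,"dz":0.04,"rx":0,"ry":0,"rz":0},{"dx":0,"dy":0,"dz":0.04,"rx":0,"ry":0,"rz":0},{"dx":0,"dy":0,"dz":0,"rx":0,"ry":0,"rz":0},{"dx":0,"dy":0,"dz":0,"rx":0,"ry":0,"rz":0},{"dx":0,"dy":0,"dz":0,"rx":0,"ry":0,"rz":0}], claw=1)

```text
clock: 7.57
ee_pos: [0.3985, 0.1826, 0.118]
eef_rot: [-179.9, -0.0, 162.8]
force: [-0.1, -0.4, 0.6]
grip_width: 0.0856
grip_force: 0.0
```

```bash
python3 - <<'E'
from h import *
s,im,d=snap('wrist','w5.png'); p=cloud('wrist',d,s)
print(circ(p,(.3978,.1832),.046,.06))
go([.3978,.1832,.014])
E
```

```text
(2787, 0.3988, 0.1826, 0.0206, array([0.3973, 0.183 , 0.0532], dtype=float32))
at [0.3989 0.1827 0.1184] [-179.99    0.    162.82] -> [0.3978 0.1832 0.014 ] rows 3 each [0.0008 0.0001 0.0696] total [0.0024 0.0003 0.2089]
```

Call:
arm_command(series=[{"dx":0.001,"dy":0,"dz":0.052,"rx":0,"ry":0,"rz":0},{"dx":0,"dy":0,"dz":0.052,"rx":0,"ry":0,"rz":0},{"dx":0,"dy":0,"dz":0.052,"rx":0,"ry":0,"rz":0},{"dx":0,"dy":0,"dz":0.052,"rx":0,"ry":0,"rz":0},{"dx":0,"dy":0,"dz":0,"rx":0,"ry":0,"rz":0},{"dx":0,"dy":0,"dz":0,"rx":0,"ry":0,"rz":0},{"dx":0,"dy":0,"dz":0,"rx":0,"ry":0,"rz":0}])

```text
clock: 8.2
ee_pos: [0.4, 0.1833, 0.0362]
eef_rot: [-179.9, -0.0, 162.8]
force: [-0.5, 0.4, 0.5]
grip_width: 0.085
grip_force: 0.0
```

Call:
arm_command(series=[{"dx":0,"dy":0,"dz":0,"rx":0,"ry":0,"rz":0},{"dx":0,"dy":0,"dz":0,"rx":0,"ry":0,"rz":0},{"dx":0,"dy":0,"dz":0,"rx":0,"ry":0,"rz":0},{"dx":0,"dy":0,"dz":0,"rx":0,"ry":0,"rz":0},{"dx":0,"dy":0,"dz":0,"rx":0,"ry":0,"rz":0},{"dx":0,"dy":0,"dz":0,"rx":0,"ry":0,"rz":0},{"dx":0,"dy":0,"dz":0,"rx":0,"ry":0,"rz":0},{"dx":0,"dy":0,"dz":0,"rx":0,"ry":0,"rz":0},{"dx":0,"dy":0,"dz":-0.05,"rx":0,"ry":0,"rz":0},{"dx":0,"dy":0,"dz":-0.06,"rx":0,"ry":0,"rz":0},{"dx":0,"dy":0,"dz":-0.06,"rx":0,"ry":0,"rz":0},{"dx":0,"dy":0,"dz":-0.06,"rx":0,"ry":0,"rz":0},{"dx":0,"dy":0,"dz":-0.06,"rx":0,"ry":0,"rz":0},{"dx":0,"dy":0,"dz":0,"rx":0,"ry":0,"rz":0},{"dx":0,"dy":0,"dz":0,"rx":0,"ry":0,"rz":0},{"dx":0,"dy":0,"dz":0,"rx":0,"ry":0,"rz":0}], claw=-1, force=40)

```text
clock: 9.53
ee_pos: [0.3992, 0.1829, 0.1799]
eef_rot: [-179.7, -0.1, 162.9]
force: [-0.2, 0.0, -0.9]
grip_width: 0.0404
grip_force: 40.5
```

```bash
python3 - <<'E'
from h import *
s,im,d=snap('wrist','w6.png'); p=cloud('wrist',d,s)
print(s['grip_width'],s['force'],circ(p,s['ee_pos'],s['ee_pos'][2]+.03,s['ee_pos'][2]+.05))
go([.5130,.0071,.16],36)
E
```

```text
0.04039944227835385 [-0.16001872  0.00411606 -0.86867983] (2756, 0.392, 0.1851, 0.034, array([0.3943, 0.1673, 0.22  ], dtype=float32))
at [0.3989 0.1828 0.1794] [-1.7967e+02 -1.6000e-01  1.6288e+02] -> [0.513  0.0071 0.16  ] rows 6 each [-0.0536 -0.0447  0.0066] total [-0.3217 -0.2685  0.0394]
```

Call:
arm_command(series=[{"dx":-0.0536,"dy":-0.0447,"dz":0,"rx":0,"ry":0,"rz":0},{"dx":-0.0536,"dy":-0.0447,"dz":0,"rx":0,"ry":0,"rz":0},{"dx":-0.0536,"dy":-0.0447,"dz":0,"rx":0,"ry":0,"rz":0},{"dx":-0.0536,"dy":-0.0447,"dz":0,"rx":0,"ry":0,"rz":0},{"dx":-0.0536,"dy":-0.0447,"dz":0,"rx":0,"ry":0,"rz":0},{"dx":-0.0536,"dy":-0.0447,"dz":0,"rx":0,"ry":0,"rz":0},{"dx":0,"dy":0,"dz":0,"rx":0,"ry":0,"rz":0},{"dx":0,"dy":0,"dz":0,"rx":0,"ry":0,"rz":0},{"dx":0,"dy":0,"dz":0,"rx":0,"ry":0,"rz":0},{"dx":0,"dy":0,"dz":0,"rx":0,"ry":0,"rz":0}])

```text
clock: 10.42
ee_pos: [0.5126, 0.0096, 0.1797]
eef_rot: [-179.8, -0.2, 163.1]
force: [0.1, 0.4, -0.9]
grip_width: 0.0402
grip_force: 40.5
```

```bash
python3 - <<'E'
from h import *
s,im,d=snap('wrist','w7.png'); p=cloud('wrist',d,s)
for a,ce,m in blobs(im,'blue'):
    q=p[m&(d>0)]; print(a,ce,np.median(q,0),q.max(0),q.min(0))
go([.5130,.0071,.05],30)
E
```

```text
3261 [278.34713278 199.93560258] [0.50217845 0.0119213  0.00991945] [0.5391475  0.03274601 0.17844662] [ 0.48938566 -0.01745165  0.00688362]
7109 [278.47925165 280.11112674] [0.50799616 0.01084301 0.19644561] [0.60871682 0.03126664 0.198637  ] [ 0.49020718 -0.01276419  0.07476019]
at [0.5128 0.0097 0.18  ] [-179.78   -0.19  163.07] -> [0.513  0.0071 0.05  ] rows 5 each [-0.0006 -0.0008  0.052 ] total [-0.0028 -0.0038  0.26  ]
```

View pics/w7.png

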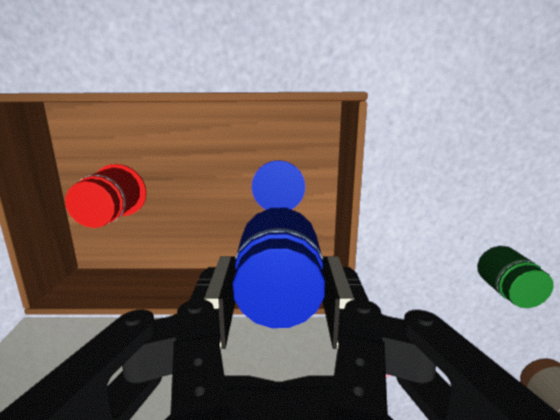

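The blue jar is held upright by its cap at (279,285), in line with the blue felt (278,187). The red jar stands on its felt at (100,195). Lowering.

Call:
arm_command(series=[{"dx":-0.001,"dy":-0.002,"dz":0.042,"rx":0,"ry":0,"rz":0},{"dx":-0.001,"dy":-0.002,"dz":0.042,"rx":0,"ry":0,"rz":0},{"dx":0,"dy":0,"dz":0.042,"rx":0,"ry":0,"rz":0},{"dx":0,"dy":0,"dz":0.042,"rx":0,"ry":0,"rz":0},{"dx":0,"dy":0,"dz":0.042,"rx":0,"ry":0,"rz":0},{"dx":0,"dy":0,"dz":0.04,"rx":0,"ry":0,"rz":0},{"dx":0,"dy":0,"dz":0.015,"rx":0,"ry":0,"rz":0},{"dx":0,"dy":0,"dz":0,"rx":0,"ry":0,"rz":0},{"dx":0,"dy":0,"dz":0,"rx":0,"ry":0,"rz":0},{"dx":0,"dy":0,"dz":0,"rx":0,"ry":0,"rz":0}])

```text
clock: 11.3
ee_pos: [0.5145, 0.006, 0.049]
eef_rot: [-179.8, -0.0, 162.9]
force: [-0.3, 0.7, -1.7]
grip_width: 0.0408
grip_force: 40.6
```

Call:
arm_command(series=[{"dx":0.002,"dy":0.001,"dz":0.005,"rx":0,"ry":0,"rz":0},{"dx":0,"dy":0,"dz":0.003,"rx":0,"ry":0,"rz":0},{"dx":0,"dy":0,"dz":0,"rx":0,"ry":0,"rz":0},{"dx":0,"dy":0,"dz":0,"rx":0,"ry":0,"rz":0},{"dx":0,"dy":0,"dz":0,"rx":0,"ry":0,"rz":0}])

```text
clock: 11.72
ee_pos: [0.5133, 0.0062, 0.0444]
eef_rot: [-179.8, -0.1, 162.9]
force: [-0.6, 0.1, 1.5]
grip_width: 0.0406
grip_force: 41.0
```

Contact is starting, so I'll lower about 0.5 mm more, release and rise.

Call:
arm_command(series=[{"dx":0,"dy":0,"dz":0.001,"rx":0,"ry":0,"rz":0},{"dx":0,"dy":0,"dz":0,"rx":0,"ry":0,"rz":0}])

```text
clock: 11.88
ee_pos: [0.5133, 0.0062, 0.0443]
eef_rot: [-179.8, -0.0, 162.9]
force: [-0.6, 0.4, 8.0]
grip_width: 0.0401
grip_force: 42.0
```

Call:
arm_command(series=[{"dx":0,"dy":0,"dz":0,"rx":0,"ry":0,"rz":0},{"dx":0,"dy":0,"dz":0,"rx":0,"ry":0,"rz":0},{"dx":0,"dy":0,"dz":0,"rx":0,"ry":0,"rz":0},{"dx":0,"dy":0,"dz":0,"rx":0,"ry":0,"rz":0},{"dx":0,"dy":0,"dz":0,"rx":0,"ry":0,"rz":0},{"dx":0,"dy":0,"dz":-0.02,"rx":0,"ry":0,"rz":0},{"dx":0,"dy":0,"dz":-0.05,"rx":0,"ry":0,"rz":0},{"dx":0,"dy":0,"dz":-0.06,"rx":0,"ry":0,"rz":0},{"dx":0,"dy":0,"dz":-0.06,"rx":0,"ry":0,"rz":0},{"dx":0,"dy":0,"dz":-0.04,"rx":0,"ry":0,"rz":0},{"dx":0,"dy":0,"dz":0,"rx":0,"ry":0,"rz":0},{"dx":0,"dy":0,"dz":0,"rx":0,"ry":0,"rz":0},{"dx":0,"dy":0,"dz":0,"rx":0,"ry":0,"rz":0}], claw=0.4)

```text
clock: 12.97
ee_pos: [0.5128, 0.0061, 0.1584]
eef_rot: [-179.7, -0.1, 162.9]
force: [-0.4, -0.1, -0.2]
grip_width: 0.0596
grip_force: 0.0
```

```bash
python3 - <<'E'
from h import *
s,im,d=snap('wrist','w8.png'); p=cloud('wrist',d,s)
print('placed',circ(p,(.513,.0071),.054,.066))
go([.526,.3363,.12],36)
E
```

```text
placed (2180, 0.5127, 0.0061, 0.0206, array([0.5114, 0.0066, 0.0613], dtype=float32))
at [0.5125 0.0062 0.1579] [-1.7972e+02 -1.7000e-01  1.6289e+02] -> [0.526  0.3363 0.12  ] rows 10 each [0.0168 0.0639 0.0073] total [0.1682 0.6392 0.0732]
```

Call:
arm_command(series=[{"dx":0.0168,"dy":0.0639,"dz":0,"rx":0,"ry":0,"rz":0},{"dx":0.0168,"dy":0.0639,"dz":0,"rx":0,"ry":0,"rz":0},{"dx":0.0168,"dy":0.0639,"dz":0,"rx":0,"ry":0,"rz":0},{"dx":0.0168,"dy":0.0639,"dz":0,"rx":0,"ry":0,"rz":0},{"dx":0.0168,"dy":0.0639,"dz":0,"rx":0,"ry":0,"rz":0},{"dx":0.0168,"dy":0.0639,"dz":0,"rx":0,"ry":0,"rz":0},{"dx":0.0168,"dy":0.0639,"dz":0,"rx":0,"ry":0,"rz":0},{"dx":0.0168,"dy":0.0639,"dz":0,"rx":0,"ry":0,"rz":0},{"dx":0.0168,"dy":0.0639,"dz":0,"rx":0,"ry":0,"rz":0},{"dx":0.0168,"dy":0.0639,"dz":0,"rx":0,"ry":0,"rz":0},{"dx":0,"dy":0,"dz":0.038,"rx":0,"ry":0,"rz":0},{"dx":0,"dy":0,"dz":0.038,"rx":0,"ry":0,"rz":0},{"dx":0,"dy":0,"dz":0,"rx":0,"ry":0,"rz":0},{"dx":0,"dy":0,"dz":0,"rx":0,"ry":0,"rz":0},{"dx":0,"dy":0,"dz":0,"rx":0,"ry":0,"rz":0}], claw=1)

```text
clock: 14.27
ee_pos: [0.527, 0.336, 0.1193]
eef_rot: [-179.7, -0.1, 162.9]
force: [1.0, -0.9, 0.9]
grip_width: 0.0853
grip_force: 0.0
```

```bash
python3 - <<'E'
from h import *
s,im,d=snap('wrist','w9.png'); p=cloud('wrist',d,s)
print(circ(p,(.526,.3363),.046,.06)); print('dish',circ(p,(.4152,.3244),.010,.03))
go([.526,.3363,.014])
E
```

```text
(2750, 0.5272, 0.336, 0.0205, array([0.5258, 0.3365, 0.0532], dtype=float32))
dish (4475, 0.4168, 0.3243, 0.0252, array([0.4163, 0.3248, 0.0154], dtype=float32))
at [0.5274 0.3363 0.12  ] [-1.7980e+02 -6.0000e-02  1.6285e+02] -> [0.526  0.3363 0.014 ] rows 4 each [ 0.0006 -0.      0.053 ] total [ 2.400e-03 -1.000e-04  2.119e-01]
```

Call:
arm_command(series=[{"dx":0.001,"dy":0,"dz":0.035,"rx":0,"ry":0,"rz":0},{"dx":0,"dy":0,"dz":0.035,"rx":0,"ry":0,"rz":0},{"dx":0,"dy":0,"dz":0.035,"rx":0,"ry":0,"rz":0},{"dx":0,"dy":0,"dz":0.035,"rx":0,"ry":0,"rz":0},{"dx":0,"dy":0,"dz":0.035,"rx":0,"ry":0,"rz":0},{"dx":0,"dy":0,"dz":0.035,"rx":0,"ry":0,"rz":0},{"dx":0,"dy":0,"dz":0,"rx":0,"ry":0,"rz":0},{"dx":0,"dy":0,"dz":0,"rx":0,"ry":0,"rz":0},{"dx":0,"dy":0,"dz":0,"rx":0,"ry":0,"rz":0}])

```text
clock: 15.07
ee_pos: [0.5271, 0.3368, 0.0159]
eef_rot: [-179.9, -0.0, 162.9]
force: [-0.6, -0.1, 1.6]
grip_width: 0.0855
grip_force: 0.0
```

Call:
arm_command(series=[{"dx":0,"dy":0,"dz":0,"rx":0,"ry":0,"rz":0},{"dx":0,"dy":0,"dz":0,"rx":0,"ry":0,"rz":0},{"dx":0,"dy":0,"dz":0,"rx":0,"ry":0,"rz":0},{"dx":0,"dy":0,"dz":0,"rx":0,"ry":0,"rz":0},{"dx":0,"dy":0,"dz":0,"rx":0,"ry":0,"rz":0},{"dx":0,"dy":0,"dz":0,"rx":0,"ry":0,"rz":0},{"dx":0,"dy":0,"dz":0,"rx":0,"ry":0,"rz":0},{"dx":0,"dy":0,"dz":0,"rx":0,"ry":0,"rz":0},{"dx":0,"dy":0,"dz":-0.05,"rx":0,"ry":0,"rz":0},{"dx":0,"dy":0,"dz":-0.06,"rx":0,"ry":0,"rz":0},{"dx":0,"dy":0,"dz":-0.06,"rx":0,"ry":0,"rz":0},{"dx":0,"dy":0,"dz":-0.06,"rx":0,"ry":0,"rz":0},{"dx":0,"dy":0,"dz":-0.06,"rx":0,"ry":0,"rz":0},{"dx":0,"dy":0,"dz":0,"rx":0,"ry":0,"rz":0},{"dx":0,"dy":0,"dz":0,"rx":0,"ry":0,"rz":0},{"dx":0,"dy":0,"dz":0,"rx":0,"ry":0,"rz":0}], claw=-1, force=40)

```text
clock: 16.4
ee_pos: [0.5261, 0.3361, 0.1588]
eef_rot: [-179.7, -0.1, 162.9]
force: [0.0, 0.3, -0.3]
grip_width: 0.0428
grip_force: 41.0
```

```bash
python3 - <<'E'
from h import *
s=ctrl.get_state(); print(s['grip_width'],s['force'])
s,im,d=snap('wrist','w10.png'); p=cloud('wrist',d,s)
for a,ce,m in blobs(im,'ochre'): 
    q=p[m&(d>0)]; print(a,ce,np.median(q,0))
go([.4918,-.0674,s['ee_pos'][2]],36)
E
```

```text
0.04281954355623926 [ 0.00746699  0.26142891 -0.27167317]
265 [246.56981132 273.51320755] [0.50821959 0.32802008 0.18470645]
252 [309.38888889 272.47619048] [0.51565788 0.35246731 0.18462315]
7199 [278.37366301 320.53368523] [0.5258287  0.33613805 0.19670847]
at [0.5258 0.3358 0.1582] [-1.7964e+02 -1.6000e-01  1.6289e+02] -> [ 0.4918 -0.0674  0.1588] rows 12 each [-0.0144 -0.0659  0.0003] total [-0.1722 -0.7908  0.0032]
```

Call:
arm_command(series=[{"dx":-0.0144,"dy":-0.0659,"dz":0,"rx":0,"ry":0,"rz":0},{"dx":-0.0144,"dy":-0.0659,"dz":0,"rx":0,"ry":0,"rz":0},{"dx":-0.0144,"dy":-0.0659,"dz":0,"rx":0,"ry":0,"rz":0},{"dx":-0.0144,"dy":-0.0659,"dz":0,"rx":0,"ry":0,"rz":0},{"dx":-0.0144,"dy":-0.0659,"dz":0,"rx":0,"ry":0,"rz":0},{"dx":-0.0144,"dy":-0.0659,"dz":0,"rx":0,"ry":0,"rz":0},{"dx":-0.0144,"dy":-0.0659,"dz":0,"rx":0,"ry":0,"rz":0},{"dx":-0.0144,"dy":-0.0659,"dz":0,"rx":0,"ry":0,"rz":0},{"dx":-0.0144,"dy":-0.0659,"dz":0,"rx":0,"ry":0,"rz":0},{"dx":-0.0144,"dy":-0.0659,"dz":0,"rx":0,"ry":0,"rz":0},{"dx":-0.0144,"dy":-0.0659,"dz":0,"rx":0,"ry":0,"rz":0},{"dx":-0.0144,"dy":-0.0659,"dz":0,"rx":0,"ry":0,"rz":0},{"dx":0,"dy":0,"dz":0,"rx":0,"ry":0,"rz":0},{"dx":0,"dy":0,"dz":0,"rx":0,"ry":0,"rz":0},{"dx":0,"dy":0,"dz":0,"rx":0,"ry":0,"rz":0},{"dx":0,"dy":0,"dz":0,"rx":0,"ry":0,"rz":0}])

```text
clock: 17.78
ee_pos: [0.4927, -0.0649, 0.1603]
eef_rot: [-179.8, -0.1, 163.0]
force: [0.2, 0.2, -0.8]
grip_width: 0.0428
grip_force: 41.1
```

```bash
python3 - <<'E'
from h import *
go([.4917,-.0676,.024],20)
E
```

```text
at [ 0.4927 -0.0649  0.1603] [-1.7984e+02 -1.5000e-01  1.6303e+02] -> [ 0.4917 -0.0676  0.024 ] rows 7 each [-0.0001 -0.0007  0.039 ] total [-0.0004 -0.005   0.2727]
```

Call:
arm_command(series=[{"dx":0,"dy":-0.001,"dz":0.039,"rx":0,"ry":0,"rz":0},{"dx":0,"dy":-0.001,"dz":0.039,"rx":0,"ry":0,"rz":0},{"dx":0,"dy":-0.001,"dz":0.039,"rx":0,"ry":0,"rz":0},{"dx":0,"dy":-0.001,"dz":0.039,"rx":0,"ry":0,"rz":0},{"dx":0,"dy":-0.001,"dz":0.039,"rx":0,"ry":0,"rz":0},{"dx":0,"dy":0,"dz":0.039,"rx":0,"ry":0,"rz":0},{"dx":0,"dy":0,"dz":0.039,"rx":0,"ry":0,"rz":0},{"dx":0,"dy":0,"dz":0,"rx":0,"ry":0,"rz":0},{"dx":0,"dy":0,"dz":0,"rx":0,"ry":0,"rz":0},{"dx":0,"dy":0,"dz":0,"rx":0,"ry":0,"rz":0}])

```text
clock: 18.62
ee_pos: [0.4921, -0.0682, 0.0249]
eef_rot: [-179.8, -0.1, 163.0]
force: [0.2, -0.8, -0.2]
grip_width: 0.0426
grip_force: 42.5
```

Call:
arm_command(series=[{"dx":0,"dy":0.001,"dz":0.005,"rx":0,"ry":0,"rz":0},{"dx":0,"dy":0,"dz":0.003,"rx":0,"ry":0,"rz":0},{"dx":0,"dy":0,"dz":0,"rx":0,"ry":0,"rz":0},{"dx":0,"dy":0,"dz":0,"rx":0,"ry":0,"rz":0}])

```text
clock: 18.95
ee_pos: [0.492, -0.069, 0.0207]
eef_rot: [-179.8, -0.1, 162.9]
force: [1.9, -0.6, -0.9]
grip_width: 0.0431
grip_force: 42.5
```

Call:
arm_command(series=[{"dx":0,"dy":0.002,"dz":0.001,"rx":0,"ry":0,"rz":0},{"dx":0,"dy":0,"dz":0.001,"rx":0,"ry":0,"rz":0},{"dx":0,"dy":0,"dz":0,"rx":0,"ry":0,"rz":0},{"dx":0,"dy":0,"dz":0,"rx":0,"ry":0,"rz":0}])

```text
clock: 19.28
ee_pos: [0.4923, -0.069, 0.0204]
eef_rot: [-179.7, -0.0, 162.8]
force: [-0.6, -1.0, 10.2]
grip_width: 0.043
grip_force: 43.7
```

Call:
arm_command(series=[{"dx":0,"dy":0,"dz":0,"rx":0,"ry":0,"rz":0},{"dx":0,"dy":0,"dz":0,"rx":0,"ry":0,"rz":0},{"dx":0,"dy":0,"dz":0,"rx":0,"ry":0,"rz":0},{"dx":0,"dy":0,"dz":0,"rx":0,"ry":0,"rz":0},{"dx":0,"dy":0,"dz":0,"rx":0,"ry":0,"rz":0},{"dx":0,"dy":0,"dz":-0.02,"rx":0,"ry":0,"rz":0},{"dx":0,"dy":0,"dz":-0.05,"rx":0,"ry":0,"rz":0},{"dx":0,"dy":0,"dz":-0.06,"rx":0,"ry":0,"rz":0},{"dx":0,"dy":0,"dz":-0.07,"rx":0,"ry":0,"rz":0},{"dx":0,"dy":0,"dz":-0.07,"rx":0,"ry":0,"rz":0},{"dx":0,"dy":0,"dz":0,"rx":0,"ry":0,"rz":0},{"dx":0,"dy":0,"dz":0,"rx":0,"ry":0,"rz":0},{"dx":0,"dy":0,"dz":0,"rx":0,"ry":0,"rz":0}], claw=0.4)

```text
clock: 20.37
ee_pos: [0.492, -0.0679, 0.154]
eef_rot: [-179.7, -0.1, 162.9]
force: [-0.1, -0.2, -0.3]
grip_width: 0.0595
grip_force: 0.0
```

```bash
python3 - <<'E'
from h import *
s,im,d=snap('wrist','w11.png'); p=cloud('wrist',d,s)
print('placed',circ(p,(.4918,-.068),.052,.066),circ(p,(.513,.007),.052,.066),circ(p,(.4705,-.1418),.052,.066))
go([.416,.3243,s['ee_pos'][2]],37)
E
```

```text
placed (2204, 0.4933, -0.0694, 0.0205, array([ 0.4921, -0.0689,  0.0592], dtype=float32)) (2372, 0.513, 0.0058, 0.0207, array([0.5108, 0.0054, 0.0613], dtype=float32)) (2322, 0.4711, -0.1416, 0.0207, array([ 0.4696, -0.14  ,  0.0612], dtype=float32))
at [ 0.4916 -0.0678  0.1534] [-179.72   -0.2   162.88] -> [0.416  0.3243 0.154 ] rows 11 each [ 0.0341  0.0641 -0.0003] total [ 0.3752  0.705  -0.0033]
```

Call:
arm_command(series=[{"dx":0.0341,"dy":0.0641,"dz":0,"rx":0,"ry":0,"rz":0},{"dx":0.0341,"dy":0.0641,"dz":0,"rx":0,"ry":0,"rz":0},{"dx":0.0341,"dy":0.0641,"dz":0,"rx":0,"ry":0,"rz":0},{"dx":0.0341,"dy":0.0641,"dz":0,"rx":0,"ry":0,"rz":0},{"dx":0.0341,"dy":0.0641,"dz":0,"rx":0,"ry":0,"rz":0},{"dx":0.0341,"dy":0.0641,"dz":0,"rx":0,"ry":0,"rz":0},{"dx":0.0341,"dy":0.0641,"dz":0,"rx":0,"ry":0,"rz":0},{"dx":0.0341,"dy":0.0641,"dz":0,"rx":0,"ry":0,"rz":0},{"dx":0.0341,"dy":0.0641,"dz":0,"rx":0,"ry":0,"rz":0},{"dx":0.0341,"dy":0.0641,"dz":0,"rx":0,"ry":0,"rz":0},{"dx":0.0341,"dy":0.0641,"dz":0,"rx":0,"ry":0,"rz":0},{"dx":0,"dy":0,"dz":0.035,"rx":0,"ry":0,"rz":0},{"dx":0,"dy":0,"dz":0.035,"rx":0,"ry":0,"rz":0},{"dx":0,"dy":0,"dz":0.035,"rx":0,"ry":0,"rz":0},{"dx":0,"dy":0,"dz":0,"rx":0,"ry":0,"rz":0},{"dx":0,"dy":0,"dz":0,"rx":0,"ry":0,"rz":0},{"dx":0,"dy":0,"dz":0,"rx":0,"ry":0,"rz":0}], claw=0.6)

```text
clock: 21.83
ee_pos: [0.4166, 0.3243, 0.1006]
eef_rot: [-179.7, -0.1, 162.9]
force: [0.8, 0.1, 0.5]
grip_width: 0.0686
grip_force: 0.0
```

```bash
python3 - <<'E'
from h import *
s,im,d=snap('wrist','w12.png'); p=cloud('wrist',d,s)
print('dish',circ(p,(.4155,.3243),.010,.03))
go([.416,.3243,.003],20)
E
```

```text
dish (3544, 0.4168, 0.3243, 0.0252, array([0.4154, 0.3248, 0.0155], dtype=float32))
at [0.417  0.3245 0.1011] [-1.7980e+02 -7.0000e-02  1.6288e+02] -> [0.416  0.3243 0.003 ] rows 5 each [ 0.0003 -0.0001  0.0392] total [ 0.0016 -0.0004  0.1961]
```

View pics/w12.png

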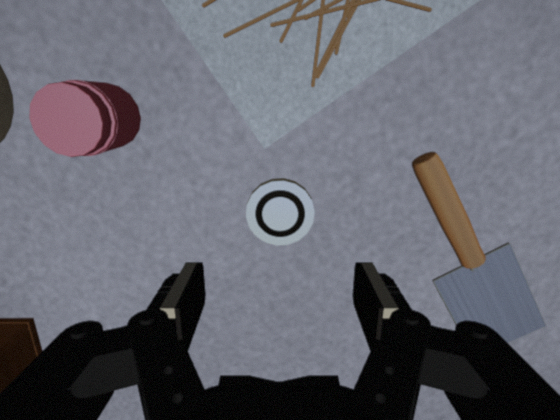

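Dish at (280,212) is ring up and centred between the fingers. Descending.

Call:
arm_command(series=[{"dx":0.001,"dy":0,"dz":0.035,"rx":0,"ry":0,"rz":0},{"dx":0,"dy":0,"dz":0.035,"rx":0,"ry":0,"rz":0},{"dx":0,"dy":0,"dz":0.035,"rx":0,"ry":0,"rz":0},{"dx":0,"dy":0,"dz":0.035,"rx":0,"ry":0,"rz":0},{"dx":0,"dy":0,"dz":0.032,"rx":0,"ry":0,"rz":0},{"dx":0,"dy":0,"dz":0.02,"rx":0,"ry":0,"rz":0},{"dx":0,"dy":0,"dz":0,"rx":0,"ry":0,"rz":0},{"dx":0,"dy":0,"dz":0,"rx":0,"ry":0,"rz":0},{"dx":0,"dy":0,"dz":0,"rx":0,"ry":0,"rz":0},{"dx":0,"dy":0,"dz":0,"rx":0,"ry":0,"rz":0}])

```text
clock: 22.72
ee_pos: [0.4167, 0.3247, 0.0058]
eef_rot: [-179.9, -0.0, 162.9]
force: [-0.4, 0.5, -0.6]
grip_width: 0.0685
grip_force: 0.0
```

Call:
arm_command(series=[{"dx":0,"dy":0,"dz":0.003,"rx":0,"ry":0,"rz":0},{"dx":0,"dy":0,"dz":0,"rx":0,"ry":0,"rz":0},{"dx":0,"dy":0,"dz":0,"rx":0,"ry":0,"rz":0},{"dx":0,"dy":0,"dz":0,"rx":0,"ry":0,"rz":0},{"dx":0,"dy":0,"dz":0,"rx":0,"ry":0,"rz":0},{"dx":0,"dy":0,"dz":0,"rx":0,"ry":0,"rz":0},{"dx":0,"dy":0,"dz":0,"rx":0,"ry":0,"rz":0},{"dx":0,"dy":0,"dz":0,"rx":0,"ry":0,"rz":0}], claw=-1, force=30)

```text
clock: 23.38
ee_pos: [0.4165, 0.3245, 0.0041]
eef_rot: [-179.8, -0.0, 162.9]
force: [-0.3, -1.0, 6.4]
grip_width: 0.0481
grip_force: 30.0
```

Call:
arm_command(series=[{"dx":0,"dy":0,"dz":-0.02,"rx":0,"ry":0,"rz":0},{"dx":0,"dy":0,"dz":-0.05,"rx":0,"ry":0,"rz":0},{"dx":0,"dy":0,"dz":-0.06,"rx":0,"ry":0,"rz":0},{"dx":0,"dy":0,"dz":-0.06,"rx":0,"ry":0,"rz":0},{"dx":0,"dy":0,"dz":-0.06,"rx":0,"ry":0,"rz":0},{"dx":0,"dy":0,"dz":-0.05,"rx":0,"ry":0,"rz":0},{"dx":0,"dy":0,"dz":0,"rx":0,"ry":0,"rz":0},{"dx":0,"dy":0,"dz":0,"rx":0,"ry":0,"rz":0},{"dx":0,"dy":0,"dz":0,"rx":0,"ry":0,"rz":0}])

```text
clock: 24.13
ee_pos: [0.4162, 0.324, 0.153]
eef_rot: [-179.7, -0.1, 162.9]
force: [0.4, -0.6, 0.1]
grip_width: 0.048
grip_force: 31.3
```

```bash
python3 - <<'E'
from h import *
s,im,d=snap('wrist','w13.png'); p=cloud('wrist',d,s); e=s['ee_pos']; print(s['grip_width'],s['force'])
q=R.from_euler('xyz',s['eef_rot'],degrees=True); t=q.inv().apply((p-e).reshape(-1,3)).reshape(p.shape)
h=cv2.cvtColor(im,cv2.COLOR_RGB2HSV)
m=(np.hypot(t[...,0],t[...,1])<.028)&(t[...,2]>-.03)&(t[...,2]<.0)&(h[...,2]>110)
Q=t[m]; print(len(Q),np.median(Q,0),Q.min(0),Q.max(0)); 
A=np.c_[Q[:,:2],np.ones(len(Q))]; print('slope',np.linalg.lstsq(A,Q[:,2],rcond=None)[0])
go([.4928,-.0689,s['ee_pos'][2]],37)
E
```

```text
0.04801998632638272 [ 0.40735987 -0.60876836  0.1356405 ]
6220 [ 0.00110102 -0.00034613 -0.01126047] [-0.02563672 -0.0241733  -0.01330522] [ 0.02457304  0.02406361 -0.00296456]
slope [ 0.00191934 -0.00382868 -0.01126644]
at [0.4159 0.3238 0.1525] [-1.7966e+02 -1.3000e-01  1.6289e+02] -> [ 0.4928 -0.0689  0.153 ] rows 11 each [-0.0344 -0.0641  0.0002] total [-0.3781 -0.7054  0.0022]
```

View pics/w13.png

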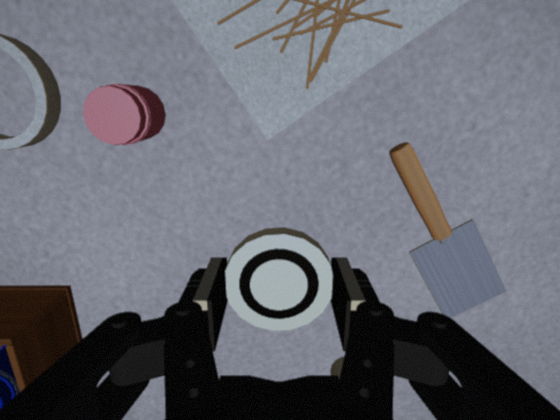

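The dish is held level at (280,280). Carrying it over the ochre jar.

Call:
arm_command(series=[{"dx":-0.0344,"dy":-0.0641,"dz":0,"rx":0,"ry":0,"rz":0},{"dx":-0.0344,"dy":-0.0641,"dz":0,"rx":0,"ry":0,"rz":0},{"dx":-0.0344,"dy":-0.0641,"dz":0,"rx":0,"ry":0,"rz":0},{"dx":-0.0344,"dy":-0.0641,"dz":0,"rx":0,"ry":0,"rz":0},{"dx":-0.0344,"dy":-0.0641,"dz":0,"rx":0,"ry":0,"rz":0},{"dx":-0.0344,"dy":-0.0641,"dz":0,"rx":0,"ry":0,"rz":0},{"dx":-0.0344,"dy":-0.0641,"dz":0,"rx":0,"ry":0,"rz":0},{"dx":-0.0344,"dy":-0.0641,"dz":0,"rx":0,"ry":0,"rz":0},{"dx":-0.0344,"dy":-0.0641,"dz":0,"rx":0,"ry":0,"rz":0},{"dx":-0.0344,"dy":-0.0641,"dz":0,"rx":0,"ry":0,"rz":0},{"dx":-0.0344,"dy":-0.0641,"dz":0,"rx":0,"ry":0,"rz":0},{"dx":0,"dy":0,"dz":0,"rx":0,"ry":0,"rz":0},{"dx":0,"dy":0,"dz":0,"rx":0,"ry":0,"rz":0},{"dx":0,"dy":0,"dz":0,"rx":0,"ry":0,"rz":0},{"dx":0,"dy":0,"dz":0,"rx":0,"ry":0,"rz":0},{"dx":0,"dy":0,"dz":0,"rx":0,"ry":0,"rz":0}])

```text
clock: 25.52
ee_pos: [0.4933, -0.066, 0.1541]
eef_rot: [-179.8, -0.1, 163.1]
force: [0.2, 0.2, -0.2]
grip_width: 0.048
grip_force: 31.3
```

```bash
python3 - <<'E'
from h import *
go([.4928,-.0689,.066],15)
E
```

```text
at [ 0.4933 -0.066   0.1541] [-1.7981e+02 -1.4000e-01  1.6308e+02] -> [ 0.4928 -0.0689  0.066 ] rows 6 each [-0.0002 -0.0009  0.0294] total [-0.0012 -0.0052  0.1762]
```

Call:
arm_command(series=[{"dx":0,"dy":-0.001,"dz":0.029,"rx":0,"ry":0,"rz":0},{"dx":0,"dy":-0.001,"dz":0.029,"rx":0,"ry":0,"rz":0},{"dx":0,"dy":-0.001,"dz":0.029,"rx":0,"ry":0,"rz":0},{"dx":0,"dy":-0.001,"dz":0.029,"rx":0,"ry":0,"rz":0},{"dx":0,"dy":0,"dz":0.029,"rx":0,"ry":0,"rz":0},{"dx":0,"dy":0,"dz":0.029,"rx":0,"ry":0,"rz":0},{"dx":0,"dy":0,"dz":0,"rx":0,"ry":0,"rz":0},{"dx":0,"dy":0,"dz":0,"rx":0,"ry":0,"rz":0},{"dx":0,"dy":0,"dz":0,"rx":0,"ry":0,"rz":0},{"dx":0,"dy":0,"dz":0,"rx":0,"ry":0,"rz":0}])

```text
clock: 26.35
ee_pos: [0.4934, -0.0697, 0.0682]
eef_rot: [-179.8, -0.0, 162.9]
force: [0.2, -0.1, -0.7]
grip_width: 0.048
grip_force: 31.3
```

Call:
arm_command(series=[{"dx":0.001,"dy":0.001,"dz":0.005,"rx":0,"ry":0,"rz":0},{"dx":0,"dy":0,"dz":0.004,"rx":0,"ry":0,"rz":0},{"dx":0,"dy":0,"dz":0.002,"rx":0,"ry":0,"rz":0},{"dx":0,"dy":0,"dz":0,"rx":0,"ry":0,"rz":0},{"dx":0,"dy":0,"dz":0,"rx":0,"ry":0,"rz":0},{"dx":0,"dy":0,"dz":0,"rx":0,"ry":0,"rz":0}])

```text
clock: 26.85
ee_pos: [0.4926, -0.0695, 0.0622]
eef_rot: [-179.8, -0.1, 162.9]
force: [-0.4, 1.3, 5.6]
grip_width: 0.0482
grip_force: 31.8
```

Call:
arm_command(series=[{"dx":0,"dy":0,"dz":0,"rx":0,"ry":0,"rz":0},{"dx":0,"dy":0,"dz":0,"rx":0,"ry":0,"rz":0},{"dx":0,"dy":0,"dz":0,"rx":0,"ry":0,"rz":0},{"dx":0,"dy":0,"dz":0,"rx":0,"ry":0,"rz":0},{"dx":0,"dy":0,"dz":0,"rx":0,"ry":0,"rz":0},{"dx":0,"dy":0,"dz":-0.02,"rx":0,"ry":0,"rz":0},{"dx":0,"dy":0,"dz":-0.04,"rx":0,"ry":0,"rz":0},{"dx":0,"dy":0,"dz":-0.06,"rx":0,"ry":0,"rz":0},{"dx":0,"dy":0,"dz":-0.06,"rx":0,"ry":0,"rz":0},{"dx":0,"dy":0,"dz":-0.02,"rx":0,"ry":0,"rz":0},{"dx":0,"dy":0,"dz":0,"rx":0,"ry":0,"rz":0},{"dx":0,"dy":0,"dz":0,"rx":0,"ry":0,"rz":0},{"dx":0,"dy":0,"dz":0,"rx":0,"ry":0,"rz":0}], claw=0.4)

```text
clock: 27.93
ee_pos: [0.4917, -0.0694, 0.1606]
eef_rot: [-179.7, -0.2, 162.9]
force: [-0.0, 1.1, -1.0]
grip_width: 0.0597
grip_force: 0.0
```

```bash
python3 - <<'E'
from h import *
np.set_printoptions(precision=4,suppress=True)
s,im,d=snap('wrist','w14.png'); p=cloud('wrist',d,s)
print('dish',circ(p,(.4928,-.069),.066,.08),'blue',circ(p,(.513,.007),.052,.066),'red',circ(p,(.4705,-.1418),.052,.066))
# lid path: tool tip, case frame -> world
yaw=np.deg2rad(-16.85); ex=np.array([np.cos(yaw),np.sin(yaw)]); ey=np.array([-ex[1],ex[0]]); c=np.array([.4947,-.0672])
W=lambda x,y,z: np.r_[c+ex*x+ey*y,z]
print('ex',ex,'ey',ey)
for q in [(.0,.0,.33),(.19,-.06,.33),(.19,-.06,.235)]: go(W(*q),38)
E
```

```text
dish (3521, 0.4929, -0.0697, 0.0254, array([ 0.4912, -0.0691,  0.0735], dtype=float32)) blue (2246, 0.5126, 0.0061, 0.0207, array([0.5108, 0.0055, 0.0612], dtype=float32)) red (2209, 0.4709, -0.1415, 0.0208, array([ 0.4697, -0.1401,  0.0611], dtype=float32))
ex [ 0.9571 -0.2899] ey [0.2899 0.9571]
at [ 0.4916 -0.0693  0.1604] [-179.72   -0.24  162.89] -> [ 0.4947 -0.0672  0.33  ] rows 5 each [-0.0006  0.0008 -0.0678] total [-0.0032  0.0042 -0.3392]
at [ 0.4916 -0.0693  0.1604] [-179.72   -0.24  162.89] -> [ 0.6592 -0.1797  0.33  ] rows 7 each [-0.0548 -0.0163 -0.0486] total [-0.3838 -0.114  -0.3402]
at [ 0.4916 -0.0693  0.1604] [-179.72   -0.24  162.89] -> [ 0.6592 -0.1797  0.235 ] rows 6 each [-0.0641 -0.0189 -0.025 ] total [-0.3846 -0.1131 -0.1502]
```

View pics/w14.png

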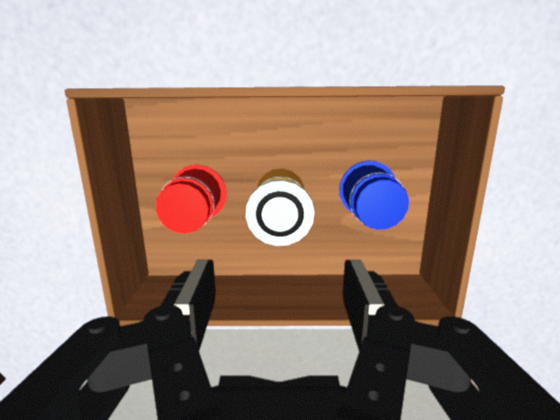

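Everything is packed: red (185,205), dish centred on ochre (280,212) and blue (380,200), all below the rim. Now going over the lid and behind it, with the gripper shut.

Call:
arm_command(series=[{"dx":0,"dy":0,"dz":-0.068,"rx":0,"ry":0,"rz":0},{"dx":0,"dy":0,"dz":-0.068,"rx":0,"ry":0,"rz":0},{"dx":0,"dy":0,"dz":-0.068,"rx":0,"ry":0,"rz":0},{"dx":0,"dy":0,"dz":-0.068,"rx":0,"ry":0,"rz":0},{"dx":0,"dy":0,"dz":-0.068,"rx":0,"ry":0,"rz":0},{"dx":0,"dy":0,"dz":-0.03,"rx":0,"ry":0,"rz":0},{"dx":0,"dy":0,"dz":0,"rx":0,"ry":0,"rz":0},{"dx":0,"dy":0,"dz":0,"rx":0,"ry":0,"rz":0}], claw=-1)

```text
clock: 28.65
ee_pos: [0.493, -0.0687, 0.346]
eef_rot: [-179.7, -0.1, 162.9]
force: [-0.1, 0.0, -0.5]
grip_width: 0.0001
grip_force: 0.0
```

Call:
arm_command(series=[{"dx":-0.055,"dy":-0.023,"dz":0,"rx":0,"ry":0,"rz":0},{"dx":-0.055,"dy":-0.023,"dz":0,"rx":0,"ry":0,"rz":0},{"dx":-0.055,"dy":-0.023,"dz":0,"rx":0,"ry":0,"rz":0},{"dx":-0.055,"dy":-0.023,"dz":0,"rx":0,"ry":0,"rz":0},{"dx":-0.055,"dy":-0.023,"dz":0,"rx":0,"ry":0,"rz":0},{"dx":-0.055,"dy":-0.023,"dz":0,"rx":0,"ry":0,"rz":0},{"dx":-0.055,"dy":-0.023,"dz":0,"rx":0,"ry":0,"rz":0},{"dx":0,"dy":0,"dz":0,"rx":0,"ry":0,"rz":0},{"dx":0,"dy":0,"dz":0,"rx":0,"ry":0,"rz":0},{"dx":0,"dy":0,"dz":0,"rx":0,"ry":0,"rz":0}])

```text
clock: 29.48
ee_pos: [0.6525, -0.2011, 0.3442]
eef_rot: [-179.8, -0.4, 163.0]
force: [-0.3, 0.5, -0.0]
grip_width: -0.0
grip_force: 0.0
```

```bash
cat >> h.py <<'E'
_y=np.deg2rad(-16.85); EX=np.array([np.cos(_y),np.sin(_y)]); EY=np.array([-EX[1],EX[0]]); CC=np.array([.4947,-.0672])
W=lambda x,y,z: np.r_[CC+EX*x+EY*y,z]
def incase():
    s=ctrl.get_state(); e=s['ee_pos']; print('tcp in case',((e[:2]-CC)@EX).round(4),((e[:2]-CC)@EY).round(4),e[2].round(4),'F',s['force'].round(1))
def lid(n,d):
    p=cloud(n,d); x=(p[...,:2]-CC)@EX; y=(p[...,:2]-CC)@EY; return x,y,p[...,2]
E
python3 - <<'E'
from h import *
incase(); go(W(.18,-.08,.235),20)
E
```

```text
tcp in case 0.1898 -0.0824 0.3442 F [-0.3  0.5 -0. ]
at [ 0.6525 -0.2011  0.3442] [-179.78   -0.36  162.97] -> [ 0.6438 -0.1959  0.235 ] rows 6 each [0.003  0.0009 0.0364] total [0.0182 0.0056 0.2185]
```

Call:
arm_command(series=[{"dx":0,"dy":0,"dz":0.036,"rx":0,"ry":0,"rz":0},{"dx":0,"dy":0,"dz":0.036,"rx":0,"ry":0,"rz":0},{"dx":0,"dy":0,"dz":0.036,"rx":0,"ry":0,"rz":0},{"dx":0,"dy":0,"dz":0.036,"rx":0,"ry":0,"rz":0},{"dx":0,"dy":0,"dz":0.036,"rx":0,"ry":0,"rz":0},{"dx":0,"dy":0,"dz":0.036,"rx":0,"ry":0,"rz":0},{"dx":0,"dy":0,"dz":0,"rx":0,"ry":0,"rz":0},{"dx":0,"dy":0,"dz":0,"rx":0,"ry":0,"rz":0},{"dx":0,"dy":0,"dz":0,"rx":0,"ry":0,"rz":0}])

```text
clock: 30.23
ee_pos: [0.6534, -0.2018, 0.24]
eef_rot: [-179.8, -0.0, 162.9]
force: [-0.2, -0.6, 0.5]
grip_width: 0.0001
grip_force: 0.0
```

Call:
arm_command(series=[{"dx":0.025,"dy":0,"dz":0,"rx":0,"ry":0,"rz":0},{"dx":0.025,"dy":0,"dz":0,"rx":0,"ry":0,"rz":0},{"dx":0.025,"dy":0,"dz":0,"rx":0,"ry":0,"rz":0},{"dx":0.025,"dy":0,"dz":0,"rx":0,"ry":0,"rz":0},{"dx":0.02,"dy":0,"dz":0,"rx":0,"ry":0,"rz":0},{"dx":0.02,"dy":0,"dz":0,"rx":0,"ry":0,"rz":0},{"dx":0.02,"dy":0,"dz":0,"rx":0,"ry":0,"rz":0},{"dx":0,"dy":0,"dz":0,"rx":0,"ry":0,"rz":0},{"dx":0,"dy":0,"dz":0,"rx":0,"ry":0,"rz":0}])

```text
clock: 30.98
ee_pos: [0.5773, -0.1788, 0.2405]
eef_rot: [-179.8, 0.1, 162.9]
force: [0.2, 0.4, -0.1]
grip_width: 0.0007
grip_force: 0.0
```

```bash
python3 - <<'E'
from h import *
incase()
s,im,d=snap('scene','s2.png'); x,y,z=lid('scene',d)
m=(y>.02)&(y<.14)&(x>-.05)&(x<.14)&(z>.1)&(z<.265); Q=np.c_[x[m],z[m]]
a=np.polyfit(Q[:,1],Q[:,0],1); print(len(Q),'angle',np.pi/2+np.arctan(a[0]),Q.max(0))
E
```

```text
tcp in case 0.1114 -0.0829 0.2405 F [ 0.2  0.4 -0.1]
314 angle 1.5880679929543842 [0.09643901 0.26287661]
```

View pics/s2.png

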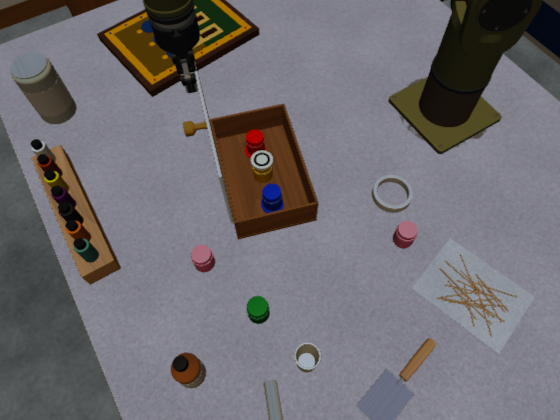

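The scene shows the fingers (190,80) behind the lid, which is now about upright, and the contents stand undisturbed. Continuing along the arc.

Call:
arm_command(series=[{"dx":0.03,"dy":0,"dz":0.003,"rx":0,"ry":0,"rz":0},{"dx":0.03,"dy":0,"dz":0.004,"rx":0,"ry":0,"rz":0},{"dx":0.03,"dy":0,"dz":0.006,"rx":0,"ry":0,"rz":0},{"dx":0.026,"dy":0,"dz":0.008,"rx":0,"ry":0,"rz":0},{"dx":0.026,"dy":0,"dz":0.01,"rx":0,"ry":0,"rz":0},{"dx":0.025,"dy":0,"dz":0.011,"rx":0,"ry":0,"rz":0},{"dx":0.024,"dy":0,"dz":0.014,"rx":0,"ry":0,"rz":0},{"dx":0.022,"dy":0,"dz":0.016,"rx":0,"ry":0,"rz":0},{"dx":0.021,"dy":0,"dz":0.018,"rx":0,"ry":0,"rz":0},{"dx":0,"dy":0,"dz":0,"rx":0,"ry":0,"rz":0},{"dx":0,"dy":0,"dz":0,"rx":0,"ry":0,"rz":0}])

```text
clock: 31.95
ee_pos: [0.4652, -0.1446, 0.1942]
eef_rot: [-179.8, -0.1, 162.9]
force: [-0.2, -1.2, -0.3]
grip_width: 0.0001
grip_force: 0.0
```

```bash
python3 - <<'E'
from h import *
incase()
s,im,d=snap('scene','s3.png'); x,y,z=lid('scene',d)
m=(y>.02)&(y<.13)&(x>-.08)&(x<.08)&(z>.1)&(z<.265); Q=np.c_[x[m],z[m]]
a=np.polyfit(Q[:,0],Q[:,1],1); print(len(Q),'angle',-np.degrees(np.arctan(a[0])))
E
```

```text
tcp in case -0.0058 -0.0826 0.1942 F [-0.2 -1.2 -0.3]
3012 angle 43.51471216699157
```

Call:
arm_command(series=[{"dx":0.019,"dy":0,"dz":0.019,"rx":0,"ry":0,"rz":0},{"dx":0.018,"dy":0,"dz":0.021,"rx":0,"ry":0,"rz":0},{"dx":0.016,"dy":0,"dz":0.022,"rx":0,"ry":0,"rz":0},{"dx":0.014,"dy":0,"dz":0.024,"rx":0,"ry":0,"rz":0},{"dx":0.011,"dy":0,"dz":0.025,"rx":0,"ry":0,"rz":0},{"dx":0.009,"dy":0,"dz":0.026,"rx":0,"ry":0,"rz":0},{"dx":0.007,"dy":0,"dz":0.026,"rx":0,"ry":0,"rz":0},{"dx":0.005,"dy":0,"dz":0.024,"rx":0,"ry":0,"rz":0},{"dx":0.002,"dy":0,"dz":0.016,"rx":0,"ry":0,"rz":0},{"dx":0,"dy":0,"dz":0,"rx":0,"ry":0,"rz":0},{"dx":0,"dy":0,"dz":0,"rx":0,"ry":0,"rz":0},{"dx":0,"dy":0,"dz":0,"rx":0,"ry":0,"rz":0}])

```text
clock: 33.0
ee_pos: [0.4175, -0.1303, 0.0931]
eef_rot: [-179.8, 0.0, 162.9]
force: [-0.5, 0.4, -0.5]
grip_width: -0.0001
grip_force: 0.0
```

```bash
python3 - <<'E'
from h import *
incase()
E
```

```text
tcp in case -0.0556 -0.0828 0.0931 F [-0.5  0.4 -0.5]
```

Pressing the last few millimetres.

Call:
arm_command(series=[{"dx":0,"dy":0,"dz":0.008,"rx":0,"ry":0,"rz":0},{"dx":0,"dy":0,"dz":0.005,"rx":0,"ry":0,"rz":0},{"dx":0,"dy":0,"dz":0.002,"rx":0,"ry":0,"rz":0},{"dx":0,"dy":0,"dz":0,"rx":0,"ry":0,"rz":0},{"dx":0,"dy":0,"dz":0,"rx":0,"ry":0,"rz":0},{"dx":0,"dy":0,"dz":0,"rx":0,"ry":0,"rz":0}])

```text
clock: 33.5
ee_pos: [0.4172, -0.1304, 0.0864]
eef_rot: [-179.8, 0.1, 162.9]
force: [-1.6, 0.1, 15.4]
grip_width: -0.0001
grip_force: 7.6
```

Call:
arm_command(series=[{"dx":0,"dy":0,"dz":-0.03,"rx":0,"ry":0,"rz":0},{"dx":0,"dy":0,"dz":-0.06,"rx":0,"ry":0,"rz":0},{"dx":0,"dy":0,"dz":-0.07,"rx":0,"ry":0,"rz":0},{"dx":0,"dy":0,"dz":-0.07,"rx":0,"ry":0,"rz":0},{"dx":0.03,"dy":-0.06,"dz":-0.03,"rx":0,"ry":0,"rz":0},{"dx":0.03,"dy":-0.06,"dz":-0.03,"rx":0,"ry":0,"rz":0},{"dx":0.03,"dy":-0.06,"dz":0,"rx":0,"ry":0,"rz":0},{"dx":0,"dy":0,"dz":0,"rx":0,"ry":0,"rz":0},{"dx":0,"dy":0,"dz":0,"rx":0,"ry":0,"rz":0},{"dx":0,"dy":0,"dz":0,"rx":0,"ry":0,"rz":0}])

```text
clock: 34.33
ee_pos: [0.3475, -0.2024, 0.2307]
eef_rot: [-179.8, -0.0, 162.9]
force: [0.3, -0.0, -0.8]
grip_width: 0.0
grip_force: 0.0
```

```bash
python3 - <<'E'
from h import *
s,im,d=snap('scene','s4.png'); x,y,z=lid('scene',d)
m=(y>.02)&(y<.13)&(x>-.085)&(x<.08)&(z>.06)&(z<.2); a=np.polyfit(x[m],z[m],1)
print(m.sum(),'angle deg',-np.degrees(np.arctan(a[0])),'z free edge',np.polyval(a,-.09),s['force'],s['clock'])
E
```

```text
3478 angle deg 0.00152845665126085 z free edge 0.0864855776692362 [ 0.25036451 -0.00092741 -0.76098624] 34.3333
```

View pics/s4.png

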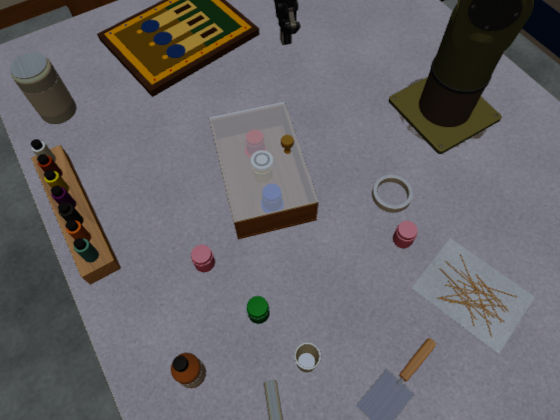

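The lid lies flat on the rim at 0.00°. Under it the contents still stand in their row: red (255,142), dish (262,160), blue (272,197). The green jar is untouched at (258,309), and the arm is clear at (288,20).

```bash
python3 -c "
from bench import ctrl; print(ctrl.sign_off())"
```

```text
the job is handed in; nothing more can be done
None
```

The case is packed as asked and handed in at 34 s: red and blue jars on their felts, the ochre jar midway within about 2 mm with the dish centred on top, the lid fully shut, and the green jar untouched.

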